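# Proof-test microscope stage clips in the cam fixture

### The arm

A 6-joint arm with a two-finger parallel gripper is mounted at the origin on the work surface. World frame = base frame: x ahead of the robot, y to its left, z up, the work surface at z = 0. Lengths are in mm, angles in rad, forces in N, time in s.
With the tool pointing down it reaches from about 350 to 775 mm from the base axis. Payload 7.3 kg.
Tool frame: the origin (TCP) lies midway between the tips of the shut fingers; the grasp point (between the pads) lies 19 mm behind it; z points along the fingers, x is the direction in which the jaws open and shut, and the axes are right-handed (so a half turn about z gives the same grasp; the last joint's range is limited). The gripper opens to 92 mm and grips with 3 to 60 N. Pads are 19 mm wide; open, the fingers measure 130 mm over their backs; the gripper's body (75 mm by 190 mm) begins 47 mm behind the grasp point.
Start: joints at [1.053, 0.342, 1.524, -0, 1.275, -0.146], TCP at [190.716, 489.155, 226.741] pointing down, gripper open.
Joint ranges: [-2.53, 2.53], [-0.77, 2.02], [0.04, 2.7], [-1, 4.14], [0.28, 2.66], [-3.11, 3.11]. Speed limits (rad/s): [2.57, 2.57, 3.14, 3.14, 3.14, 3.14].

### API

Orientations are given as [roll, pitch, yaw] about the fixed x, y, z axes, in that order (R = Rz(yaw) Ry(pitch) Rx(roll)).
In Python, from plant import bot gives the robot as it stands.
- The arm moves only by the shell command python3 -m pendant 'ROWS' [OPENING]. ROWS is JSON, a list of rows, each an object with "linear": the shift along the world's x, y, z in mm, a list of three; "twist": the turn about the world's z in degrees. In form: [{"linear": [x, y, z], "twist": twist}, ...]. A call has 1 to 20 rows; each row is the pose to reach, as a shift and turn from the pose commanded when the call began; what a row does not reach only later rows make up. A row lasts 1/8 s, in which the tool goes at most 62.5 mm and 10.7 degrees, less where a joint would pass 70% of its speed; a pose out of reach is approached as far as the arm can. A call with a gripper value outside its range is refused whole. OPENING is the closure in counts, from 0 (fully open) to 255 (shut), set as the call begins (- or left out, the last holds). The fingers move at their own pace and stop on an object; the grip force is fixed at half the most. Time passes only in rows, so rows that repeat a pose let the fingers close. It gives the time, the measured TCP pose, the force and the opening at its end, in the units of the state.
- bot.get_obs(): the state, without advancing time (a new reading comes with each control period).
- bot.capture(name): name is "scene" or "top" or "wrist"; returns a dict with "frame" (384x512x3 uint8, blue, green, red), "z_map" (384x512 float32, mm along the optical axis (not along the pixel's ray), 0 where there is no reading), "fx", "fy", "cx", "cy" (pixels), "rvec" (rotation vector, rad) and "tvec" (3), from world to camera coordinates, as OpenCV has them. Camera axes: x right, y down, z forward; pixel columns grow to the right and rows downward; lengths in mm; the calibration is good to about 2 mm. A picture is of the moment at which its call begins.
- bot.close_job(): hands the job in, once; it reports no verdict.
The state is a dict: "time": time; "joint_positions": joint angles; "dq": joint speeds; "tau": joint torques, N m; "tool_pos": TCP position; "tcp_rot": TCP orientation; "contact_force": force on the tool from outside, world axes, zero at the start; "moment": the same for the moment, N m; "grip_width": finger opening in mm.
Only numpy, scipy, OpenCV 4.12 (cv2) and the standard library are available. Lean on these libraries where they do the work, as an engineer would, in place of code of your own. Each camera call takes 0.05 s, during which the arm holds its last target. There are 200 camera calls.

### The job

Test the microscope stage clips lying on the mat: set each one in a bay of the fixture with its tongue towards you, crank the cam until it rests in its green-marked flat dwell and let go of the crank, then in the order white, yellow, red, blue (skip any that are missing) press each tongue at mid-span with shut fingers at about 8 N for a good half second, never above 15 N, and note how far it gives. Then crank back to the open mark and lay the clips flat in the trays: those that gave less than 7 mm at mid-span in the green tray, the others in the red one. Leave everything else on the bench where it is.

Things in the scene. Friction and masses are not known exactly. Their poses are not given: they have to be found in the camera images.
- crank (a joint): Cam crank at the right-hand end of the grey test fixture: a dark steel arm turning level, 56 mm above the bench, about a vertical axis, with an upright black knob at its end. Value in rad: 0 = fully open (blue mark on the dial), grows turning clockwise seen from above; 2.13 to 2.67 is the flat dwell of the cam (green marks; centre 2.40), end stop 3.0. From open the handle passes on the robot's side of the axis. Turning friction 0.08 N m, stays where left.
- crank_axis (a point): point on the vertical crank axis, 85 mm above the bench. Its x and y axes are the fixture's, so its yaw gives the fixture's yaw: +x points away from the robot.
- crank_handle (a point): middle of the crank's black upright knob (26 mm diameter, 48 mm tall, centre about 87 mm above the bench, 62 mm from the crank axis). The knob spins freely on its pin, so it can be gripped and led round an arc without turning the hand.
- keeper_edge (a point): middle of the front edge of the yellow keeper plate (236 mm wide, 7 mm thick, underside 35 mm above the bench) behind the bays. The cam slides it 24 mm towards the robot, over the low rear ledges of all clips in the bays, 1 mm above them; with the crank open, the bays are free from above.
- bay_left (a point): left bay (as the robot sees it) of the fixture: where a seated clip's heel centre is, 35 mm above the bench. Blue-walled pocket 74 x 44 mm, 8 mm deep, floor 20 mm above the bench, 4 mm play round a clip; bays 85 mm apart. A seated clip's axes are parallel to the fixture's. A scale plate (top 52 mm up) stands 13 mm beyond the tongue's tip: green as far down as a sound clip's tip goes, red below.
- bay_middle (a point): middle bay (as the robot sees it) of the fixture: where a seated clip's heel centre is, 35 mm above the bench. Blue-walled pocket 74 x 44 mm, 8 mm deep, floor 20 mm above the bench, 4 mm play round a clip; bays 85 mm apart. A seated clip's axes are parallel to the fixture's. A scale plate (top 52 mm up) stands 13 mm beyond the tongue's tip: green as far down as a sound clip's tip goes, red below.
- bay_right (a point): right bay (as the robot sees it) of the fixture: where a seated clip's heel centre is, 35 mm above the bench. Blue-walled pocket 74 x 44 mm, 8 mm deep, floor 20 mm above the bench, 4 mm play round a clip; bays 85 mm apart. A seated clip's axes are parallel to the fixture's. A scale plate (top 52 mm up) stands 13 mm beyond the tongue's tip: green as far down as a sound clip's tip goes, red below.
- clip_white_center (a point): white clip (may be absent): centre of its heel block (40 long x 36 wide x 30 mm tall, aluminium with a white top), half-way up. The clip's tongue points along its -x, a low rear ledge (26 long, 14 mm tall) along +x; 156 mm overall, 0.2 kg. Grasp the heel block across its 36 mm width. Without the keeper over its ledge the clip tips when the tongue is pressed.
- clip_white_mid (a point): mid-span point, black dot, on top of the white clip's steel spring tongue (90 mm free length, 24 wide, 3 thick, its top 26 mm above the clip's underside), 65 mm from the heel block's centre. A sound clip's tongue gives about 3 to 5 mm here under 8 N at mid-span, a tired one about 9 to 15 mm; it springs back. The tip, 45 mm farther on, goes down twice as far.
- clip_yellow_center (a point): yellow clip (may be absent): centre of its heel block (40 long x 36 wide x 30 mm tall, aluminium with a yellow top), half-way up. The clip's tongue points along its -x, a low rear ledge (26 long, 14 mm tall) along +x; 156 mm overall, 0.2 kg. Grasp the heel block across its 36 mm width. Without the keeper over its ledge the clip tips when the tongue is pressed.
- clip_yellow_mid (a point): mid-span point, black dot, on top of the yellow clip's steel spring tongue (90 mm free length, 24 wide, 3 thick, its top 26 mm above the clip's underside), 65 mm from the heel block's centre. A sound clip's tongue gives about 3 to 5 mm here under 8 N at mid-span, a tired one about 9 to 15 mm; it springs back. The tip, 45 mm farther on, goes down twice as far.
- clip_red_center (a point): red clip (may be absent): centre of its heel block (40 long x 36 wide x 30 mm tall, aluminium with a red top), half-way up. The clip's tongue points along its -x, a low rear ledge (26 long, 14 mm tall) along +x; 156 mm overall, 0.2 kg. Grasp the heel block across its 36 mm width. Without the keeper over its ledge the clip tips when the tongue is pressed.
- clip_red_mid (a point): mid-span point, black dot, on top of the red clip's steel spring tongue (90 mm free length, 24 wide, 3 thick, its top 26 mm above the clip's underside), 65 mm from the heel block's centre. A sound clip's tongue gives about 3 to 5 mm here under 8 N at mid-span, a tired one about 9 to 15 mm; it springs back. The tip, 45 mm farther on, goes down twice as far.
- clip_blue_center (a point): blue clip (may be absent): centre of its heel block (40 long x 36 wide x 30 mm tall, aluminium with a blue top), half-way up. The clip's tongue points along its -x, a low rear ledge (26 long, 14 mm tall) along +x; 156 mm overall, 0.2 kg. Grasp the heel block across its 36 mm width. Without the keeper over its ledge the clip tips when the tongue is pressed.
- clip_blue_mid (a point): mid-span point, black dot, on top of the blue clip's steel spring tongue (90 mm free length, 24 wide, 3 thick, its top 26 mm above the clip's underside), 65 mm from the heel block's centre. A sound clip's tongue gives about 3 to 5 mm here under 8 N at mid-span, a tired one about 9 to 15 mm; it springs back. The tip, 45 mm farther on, goes down twice as far.
- tray_sound: green tray for sound clips, fixed: 190 (its x) x 160 mm (its y) outside, walls 4 mm thick and 18 mm tall, floor 4 mm thick; origin under its centre. Holds two clips side by side along x.
- tray_tired: red tray for tired clips, fixed: 190 (its x) x 160 mm (its y) outside, walls 4 mm thick and 18 mm tall, floor 4 mm thick; origin under its centre. Holds two clips side by side along x.
- dish: open glass dish, 90 mm, a bystander; origin at its underside
- washer: flat steel washer, 44 mm, a bystander; origin at its underside
- cup1: white specimen cup, 60 mm, a bystander; origin at its underside
- cup2: white specimen cup, 60 mm, a bystander; origin at its underside
- bottle: amber jar, 110 mm tall, a bystander; origin at its underside
- driver: screwdriver, a bystander; origin at its underside
Mind the look-alikes: they are no part of the job. Of the things shaped like the tray_sound, the green one is meant.

How it is judged (in metres and radians):
On the way, in this order (a step that is already met when the one before it is completed fails the run):
1. every clip sits level in a bay, tongue towards the robot, and the crank rests in the cam's flat dwell, keeper over the ledges ((distance between clip_white_center and bay_left below 0.009 m or distance between clip_white_center and bay_middle below 0.009 m or distance between clip_white_center and bay_right below 0.009 m) and (distance between clip_yellow_center and bay_left below 0.009 m or distance between clip_yellow_center and bay_middle below 0.009 m or distance between clip_yellow_center and bay_right below 0.009 m) and (distance between clip_red_center and bay_left below 0.009 m or distance between clip_red_center and bay_middle below 0.009 m or distance between clip_red_center and bay_right below 0.009 m) and (distance between clip_blue_center and bay_left below 0.009 m or distance between clip_blue_center and bay_middle below 0.009 m or distance between clip_blue_center and bay_right below 0.009 m) and angle between each of clip_white_center, clip_yellow_center, clip_red_center, clip_blue_center's own z axis and vertical below 0.06 rad and x of each of clip_white_mid, clip_yellow_mid, clip_red_mid, clip_blue_mid in the frame of keeper_edge below -0.06 m and value of joint crank between 2.1 and 2.7 rad and not (contact force between the fingers and grip above 0.3 N)), for 0.3 s.
2. the white clip, held under the keeper, is pressed at mid-span (within 20 mm) with 8 N (5.5 to 10.5 N) for 0.3 s (contact force between the fingers and tongue_white between 5.5 and 10.5 N and horizontal distance between the grasp point and clip_white_mid below 0.02 m and x of clip_white_center in the frame of keeper_edge above -0.042 m), for 0.3 s.
3. the yellow clip, held under the keeper, is pressed at mid-span (within 20 mm) with 8 N (5.5 to 10.5 N) for 0.3 s (contact force between the fingers and tongue_yellow between 5.5 and 10.5 N and horizontal distance between the grasp point and clip_yellow_mid below 0.02 m and x of clip_yellow_center in the frame of keeper_edge above -0.042 m), for 0.3 s.
4. the red clip, held under the keeper, is pressed at mid-span (within 20 mm) with 8 N (5.5 to 10.5 N) for 0.3 s (contact force between the fingers and tongue_red between 5.5 and 10.5 N and horizontal distance between the grasp point and clip_red_mid below 0.02 m and x of clip_red_center in the frame of keeper_edge above -0.042 m), for 0.3 s.
5. the blue clip, held under the keeper, is pressed at mid-span (within 20 mm) with 8 N (5.5 to 10.5 N) for 0.3 s (contact force between the fingers and tongue_blue between 5.5 and 10.5 N and horizontal distance between the grasp point and clip_blue_mid below 0.02 m and x of clip_blue_center in the frame of keeper_edge above -0.042 m), for 0.3 s.
6. the crank is turned back open (0.4 rad or less) (value of joint crank below 0.4 rad), for 0.2 s.
At the end, for the whole second after the job is handed in: Every present clip lies flat and at rest on the floor of its tray (sound ones, giving less than 7 mm, in the green tray; tired ones in the red tray; heel centre within 80 mm along and 68 mm across of the tray's centre) and the crank is back within 0.4 rad of open (x of clip_white_center in the frame of tray_sound between -0.08 and 0.08 m and y of clip_white_center in the frame of tray_sound between -0.068 and 0.068 m and z of each of clip_white_center, clip_blue_center in the frame of tray_sound below 0.027 m and angle between each of clip_white_center, clip_yellow_center, clip_red_center, clip_blue_center's own z axis and vertical below 0.12 rad and linear speed of each of clip_white, clip_yellow, clip_red, clip_blue below 0.02 m/s and x of clip_yellow_center in the frame of tray_tired between -0.08 and 0.08 m and y of clip_yellow_center in the frame of tray_tired between -0.068 and 0.068 m and z of each of clip_yellow_center, clip_red_center in the frame of tray_tired below 0.027 m and x of clip_red_center in the frame of tray_tired between -0.08 and 0.08 m and y of clip_red_center in the frame of tray_tired between -0.068 and 0.068 m and x of clip_blue_center in the frame of tray_sound between -0.08 and 0.08 m and y of clip_blue_center in the frame of tray_sound between -0.068 and 0.068 m and value of joint crank below 0.4 rad); the robot touches nothing.
It fails at once if the fingers press a tongue with more than 15 N (contact force between the fingers and tongue_white above 15 N or contact force between the fingers and tongue_yellow above 15 N or contact force between the fingers and tongue_red above 15 N or contact force between the fingers and tongue_blue above 15 N).
It fails at once if a bystander (dish, washer, cup, jar, screwdriver) is moved more than 30 mm (distance of any of dish, washer, cup1, cup2, bottle, driver from where it was at the start of the episode above 0.03 m).
Of clip_white, clip_yellow, clip_red, clip_blue only 2 to 3 are there at a start; the rules pass over those that are not, and their reading is None.
At some moment in a run one of clip_white, clip_yellow, clip_red, clip_blue may be knocked a few centimetres aside while the robot is not near it.
It also fails if it takes over 210 s, if anything falls off the work surface, if the arm or the gripper's body presses on something with over 40 N, if the wrist force passes 120 N, or if a joint passes its speed limit or range.

## Working session

There is one attempt and no reset: what is moved stays moved. The work goes in short steps, Python scripts to look and compute and a shell command to move; the robot and the scene stay as the last step left them, time stands still between calls to the robot, and variables do not carry over. Pictures are saved under pics/ and viewed, about 12 in all and at most 16, crops included, and the job is handed in when it is done.

```bash
mkdir -p pics; ls; cat > h.py <<'E'
import numpy as np, cv2
from plant import bot
def cap(n):
    c=bot.capture(n); c['R']=cv2.Rodrigues(np.array(c['rvec'],float))[0]; c['t']=np.array(c['tvec'],float).ravel(); return c
def world(c):
    z=c['z_map'].astype(float); v,u=np.mgrid[:z.shape[0],:z.shape[1]]
    P=np.stack([(u-c['cx'])/c['fx']*z,(v-c['cy'])/c['fy']*z,z],-1)
    W=(P-c['t'])@c['R']; W[z==0]=np.nan; return W
def proj(c,p):
    q=c['R']@np.array(p,float)+c['t']; return q[0]/q[2]*c['fx']+c['cx'],q[1]/q[2]*c['fy']+c['cy']
E
python3 - <<'E'
from h import *
o=bot.get_obs(); print({k:np.round(v,3).tolist() for k,v in o.items()})
for n in ('top','scene'):
    c=cap(n); np.savez('%s0.npz'%n,**c); cv2.imwrite('pics/%s0.png'%n,cv2.resize(c['frame'],(800,600),interpolation=cv2.INTER_CUBIC)); print(n,-c['R'].T@c['t'],c['R'].round(2).tolist(),c['fx'])
E
```

```text
pics
{'time': 0.0, 'joint_positions': [1.053, 0.343, 1.525, -0.0, 1.275, -0.146], 'dq': [0.0, 0.001, 0.001, 0.001, 0.001, -0.0], 'tau': [0.0, -43.124, -24.422, 0.072, 0.056, -0.0], 'tool_pos': [190.508, 488.785, 226.048], 'tcp_rot': [-3.141, 0.002, 1.199], 'contact_force': [-0.87, 0.27, -0.049], 'moment': [-0.081, -0.012, -0.052], 'grip_width': 91.617}
top [ 266.18165167  -76.13189161 1530.77235481] [[0.03, -1.0, 0.01], [-0.99, -0.03, -0.13], [0.13, -0.01, -0.99]] 427.4313829418339
scene [1051.67047589 -764.92413561 1147.21941647] [[0.74, 0.68, 0.02], [0.52, -0.56, -0.64], [-0.43, 0.48, -0.76]] 384.186834292879
```

View pics/top0.png

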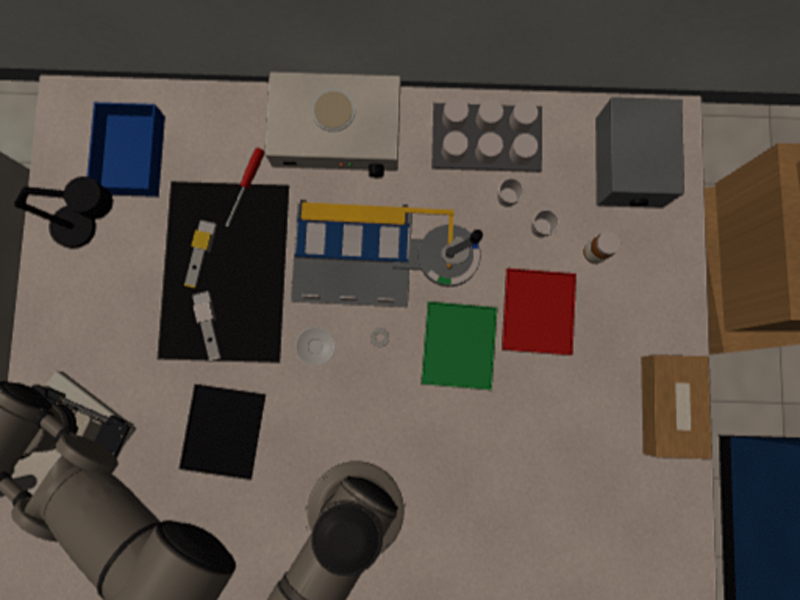

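View pics/scene0.png

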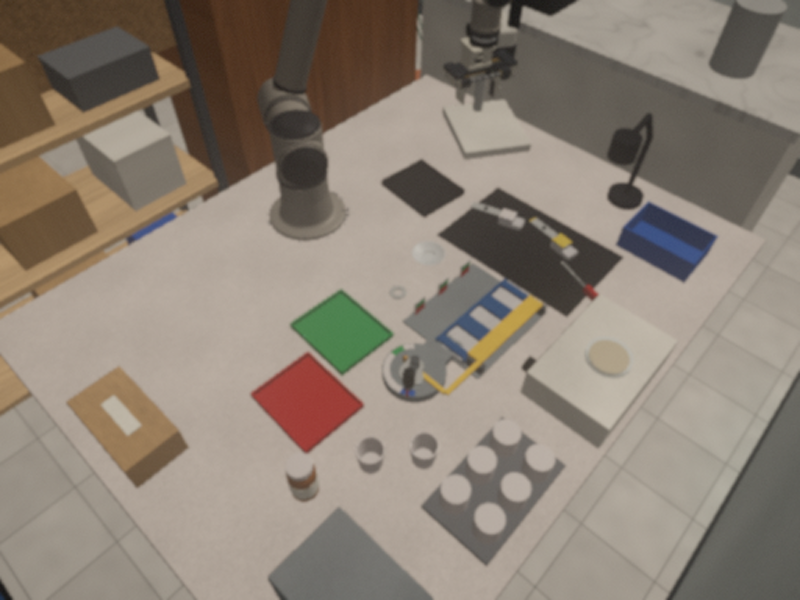

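Two clips are present: white (heel ≈ (203,300)) and yellow (heel ≈ (202,240)), both with the tongue towards the robot. Fixture bays are at ≈ (315/352/390,238), crank axis at (450,253), knob at (477,237), green tray at (459,345) and red tray at (539,312).
Look-alikes:
- Trays: the blue tray at (127,148) could be taken for one.
- Clips: the white cups at (510,190) and (545,222), the vial-rack lids and the black pad at (222,432) are not clips.

I choose the coloured-top clips on the mat, and check them in a close crop.

```bash
python3 - <<'E'
from h import *
c=dict(np.load('top0.npz')); W=world(c); s=0.64
def at(n,x,y,r=2):
    u,v=int(x*s),int(y*s); p=W[v-r:v+r+1,u-r:u+r+1].reshape(-1,3); print(n,np.nanmedian(p,0).round(1),c['frame'][v,u])
for n,x,y in [('white',203,300),('yellow',202,240),('wtip',212,350),('ytip',190,283),('axis',450,253),('knob',477,237),('bayL',315,238),('bayM',352,240),('bayR',390,242),('keepL',306,213),('keepR',403,217),('green',459,345),('red',539,312),('mat',260,300),('dish',315,347),('washer',380,338),('cup1',510,190),('cup2',545,222),('bottle',605,246)]: at(n,x,y,1)
h=cv2.cvtColor(c['frame'],cv2.COLOR_BGR2HSV)
for n,lo,hi in [('green',(50,100,40),(75,255,255)),('red',(0,150,60),(8,255,255))]:
    m=cv2.inRange(h,lo,hi); k,l,st,ce=cv2.connectedComponentsWithStats(m); i=1+st[1:,4].argmax()
    p=W[(l==i)]; p=p[np.isfinite(p).all(1)]; r=cv2.minAreaRect(p[:,:2].astype(np.float32)); print(n,np.round(r[0],1),np.round(r[1],1),r[2],np.median(p[:,2]))
f=c['frame']; a=f[105:240,95:195]; b=f[125:200,185:315]
a=cv2.resize(a,(444,600),interpolation=cv2.INTER_CUBIC); b=cv2.resize(b,(356,205),interpolation=cv2.INTER_CUBIC)
o=np.zeros((600,800,3),np.uint8);o[:,:444]=a;o[:205,444:]=b;cv2.imwrite('pics/crop1.png',o)
E
```

```text
white [455.7 366.   14.4] [115 121 128]
yellow [594.  371.8  28.2] [ 27 109 136]
wtip [341.9 334.3  25.3] [ 96 103 109]
ytip [492.8 394.3  24.5] [ 93 108 116]
axis [ 575.7 -195.2   64.4] [41 42 42]
knob [ 603.5 -248.9  107.6] [13 12 13]
bayL [607.8 115.6  18.9] [109 115 124]
bayM [607.6  29.   17.9] [107 112 122]
bayR [606.3 -57.6  20.3] [108 113 122]
keepL [660.8 137.6  38.6] [ 20 104 141]
keepR [661.  -84.7  40.5] [ 19 105 143]
green [ 374.1 -222.     5. ] [36 82 24]
red [ 454.8 -404.7    2.9] [ 10  14 108]
mat [461.8 237.3   0.9] [13 13 14]
dish [357.2 106.2   2. ] [115 121 127]
washer [383.3 -43.   -1.1] [106 117 132]
cup1 [ 742.1 -337.     7.9] [106 114 127]
cup2 [ 666.4 -419.4    2.6] [113 122 135]
bottle [ 590.8 -528.6  108.2] [111 119 132]
green [ 371.8 -223.4] [157.9 186.9] 86.65213775634766 4.164951453941015
red [ 454.3 -405.1] [160.7 188.8] 87.05271911621094 4.171404478902056
```

View pics/crop1.png

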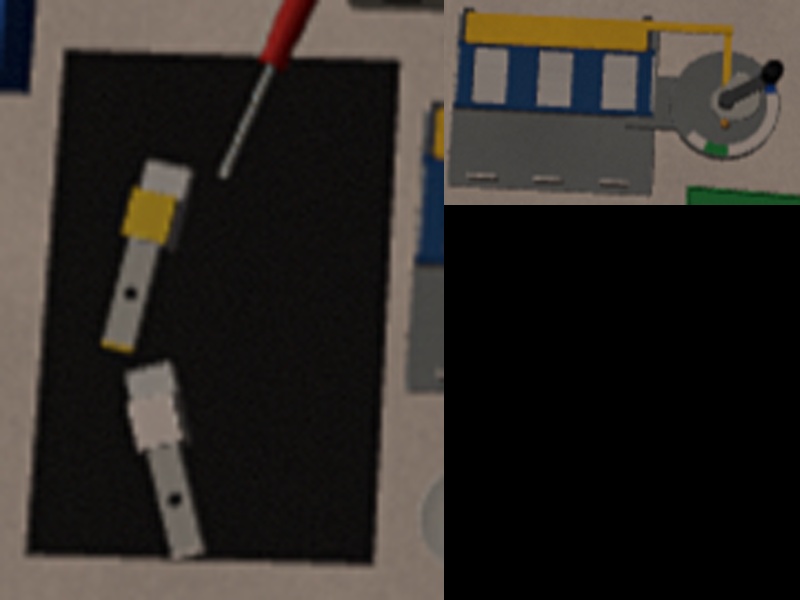

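The crop confirms it: yellow heel at (150,215) with its dot at (130,293), and white heel at (157,420) with its dot at (175,498). The right inset shows three bays, the crank at the blue open mark and the green dwell mark towards the robot. I'll look closer with the wrist camera.

```bash
python3 -m pendant '[{"linear":[50,-20,10],"twist":5},{"linear":[110,-40,30],"twist":10},{"linear":[170,-70,50],"twist":15},{"linear":[230,-90,70],"twist":21},{"linear":[280,-110,90],"twist":21},{"linear":[310,-119,90],"twist":21},{"linear":[310,-119,90],"twist":21},{"linear":[310,-119,90],"twist":21}]'
python3 - <<'E'
from h import *
c=cap('wrist'); np.savez('w1.npz',**c); cv2.imwrite('pics/w1.png',c['frame']); print(-c['R'].T@c['t'],c['R'].round(2).tolist(),c['fx'])
E
```

```text
time: 1.1
tool_pos: [500.1, 370.2, 316.0]
tcp_rot: [-3.14, 0.0, 1.565]
contact_force: [-0.4, -0.4, -0.8]
grip_width: 91.7
[421.44670261 371.61595368 473.85999334] [[0.01, 1.0, 0.0], [0.96, -0.01, 0.29], [0.29, -0.0, -0.96]] 283.1918177138935
```

View pics/w1.png

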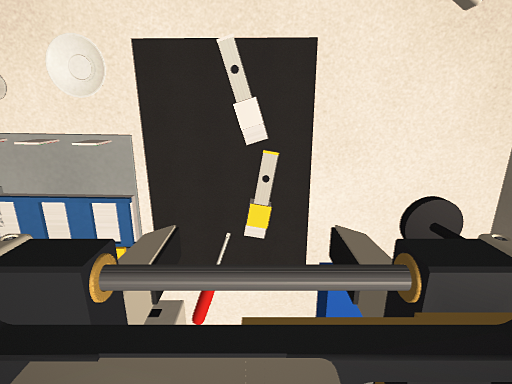

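Wrist view: white heel ≈ (250,112) with dot (235,69), yellow heel ≈ (260,216) with dot (266,179), and the mat is otherwise empty. Now measure both clips from it.

```bash
cat >> h.py <<'E'
def clips(c,box,zb=0,rim=None,blk=60):
    """box: u0,v0,u1,v1 ; dot + colour-based heel; returns heel centre, axis angle"""
    W=world(c); u0,v0,u1,v1=box; w=W[v0:v1,u0:u1]; f=c['frame'][v0:v1,u0:u1]; g=f.max(2)
    m=np.nan_to_num(w[...,2],nan=-9)-zb
    top=(m>9)&(m<38)
    k,l,st,_=cv2.connectedComponentsWithStats(top.astype(np.uint8)); 
    i=1+st[1:,4].argmax(); top=l==i
    p=w[top]; r=cv2.minAreaRect(p[:,:2].astype(np.float32))
    b=cv2.boxPoints(r); e=[b[1]-b[0],b[2]-b[1]]; L=max(e,key=np.linalg.norm); th=np.arctan2(L[1],L[0]); 
    if np.cos(th)<0: th+=np.pi
    a=np.array([np.cos(th),np.sin(th)]); ctr=np.array(r[0])+32*a
    # fill dot: dark pixels inside hull
    hull=cv2.convexHull(np.argwhere(top)[:,::-1].astype(np.int32)); hm=np.zeros(g.shape,np.uint8); cv2.fillConvexPoly(hm,hull,1); hm=cv2.erode(hm,np.ones((3,3)))
    hi=(m>22)&(m<29)&(hm>0)&(g<blk); d=w[hi][:,:2].mean(0) if hi.any() else np.full(2,np.nan)
    h=(m>28)&(m<34)&top; hc=w[h][:,:2].mean(0) if h.any() else np.full(2,np.nan)
    print('rect',np.round(r[1],1),'heel(rect)',ctr.round(1),'axis deg',np.degrees(th).round(1),'dot',d.round(1),hi.sum(),'heel(z)',hc.round(1),h.sum(),'ztop',np.median(w[h][:,2]).round(1) if h.any() else None)
    if hi.any(): dd=hc-d; print('  heel-dot',np.hypot(*dd).round(1),np.degrees(np.arctan2(dd[1],dd[0])).round(1))
E
python3 - <<'E'
from h import *
c=dict(np.load('w1.npz')); print('mat z',np.nanmedian(world(c)[100:200,155:210,2]))
clips(c,(205,30,285,148)); clips(c,(235,147,300,240))
E
```

```text
mat z 0.6899153464811436
rect [156.2  36. ] heel(rect) [428.2 360.8] axis deg 17.2 dot [366. 342.] 45 heel(z) [427.7 360.8] 644 ztop 29.7
  heel-dot 64.5 16.9
rect [ 36.1 156.7] heel(rect) [594.7 376.1] axis deg -9.9 dot [530.5 388.6] 33 heel(z) [593.7 376.4] 462 ztop 29.7
  heel-dot 64.3 -11.0
```

```bash
python3 -m pendant '[{"linear":[0,-60,0]},{"linear":[0,-120,0]},{"linear":[0,-180,0]},{"linear":[0,-240,0]},{"linear":[0,-300,0]},{"linear":[0,-360,0]},{"linear":[0,-400,0]},{"linear":[0,-400,0]},{"linear":[0,-400,0]},{"linear":[0,-400,0]}]'
python3 - <<'E'
from h import *
c=cap('wrist'); np.savez('w2.npz',**c); cv2.imwrite('pics/w2.png',cv2.resize(c['frame'][:260],(800,406),interpolation=cv2.INTER_CUBIC)); print(-c['R'].T@c['t'],c['R'].round(2).tolist(),c['fx'])
E
```

```text
[420.97857736 371.85292985 474.15923993] [[0.0, 1.0, 0.0], [0.96, -0.0, 0.29], [0.29, -0.0, -0.96]] 283.1918177138935schema error: expected keys linear, twist
```

View pics/w2.png

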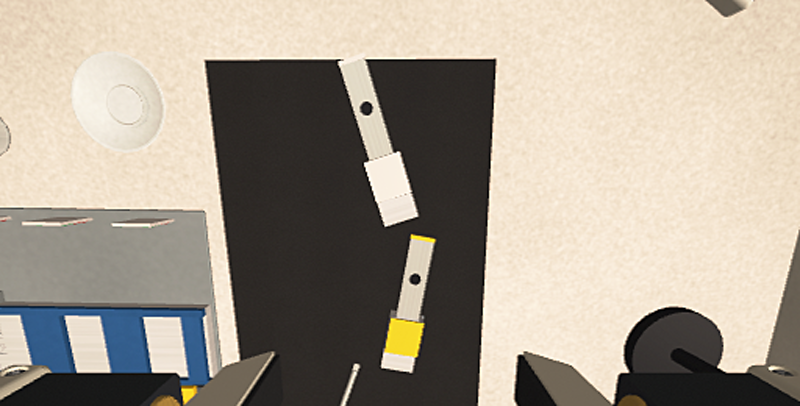

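The view is unchanged because the call was refused: every row needs "twist".

```bash
python3 -m pendant '[{"linear":[10,-60,0],"twist":0},{"linear":[20,-120,0],"twist":0},{"linear":[35,-180,0],"twist":0},{"linear":[50,-240,0],"twist":0},{"linear":[70,-300,0],"twist":0},{"linear":[90,-360,0],"twist":0},{"linear":[100,-400,0],"twist":0},{"linear":[100,-430,0],"twist":0},{"linear":[100,-430,0],"twist":0},{"linear":[100,-430,0],"twist":0}]'
python3 - <<'E'
from h import *
c=cap('wrist'); np.savez('w2.npz',**c); cv2.imwrite('pics/w3.png',cv2.resize(c['frame'][:260],(800,406),interpolation=cv2.INTER_CUBIC)); print(-c['R'].T@c['t'],c['R'].round(2).tolist(),c['fx'])
E
```

```text
time: 2.45
tool_pos: [600.5, -58.4, 317.0]
tcp_rot: [3.141, -0.001, 1.567]
contact_force: [0.8, 0.7, -0.3]
grip_width: 91.8
[521.52294168 -57.28064271 474.72792646] [[0.0, 1.0, 0.0], [0.96, -0.0, 0.29], [0.29, -0.0, -0.96]] 283.1918177138935
```

View pics/w3.png

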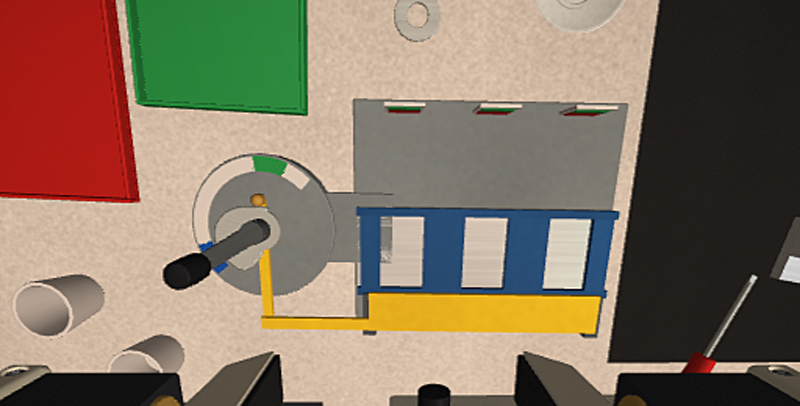

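Wrist view of the fixture: bays at (402,253), (484,253) and (566,253), all empty, crank hub at (258,232), knob at (185,270), green mark at (270,165). Now fit these in 3D.

```bash
python3 - <<'E'
from h import *
c=dict(np.load('w2.npz')); W=world(c); f=c['frame']; hsv=cv2.cvtColor(f,cv2.COLOR_BGR2HSV); s=.64
for n,x,y in [('R',402,253),('M',484,253),('L',566,253)]:
    u,v=int(x*s),int(y*s); B=np.s_[v-35:v+35,u-22:u+22]
    m=((W[B][...,2]>16)&(W[B][...,2]<24)&(hsv[B][...,1]<90)).astype(np.uint8)
    k,l,st,_=cv2.connectedComponentsWithStats(m,connectivity=4); i=1+st[1:,4].argmax(); p=W[B][l==i]
    r=cv2.minAreaRect(p[:,:2].astype(np.float32)); print(n,np.round(r[0],1),np.round(r[1],1),round(r[2],1),'x',p[:,0].min().round(1),p[:,0].max().round(1),'y',p[:,1].min().round(1),p[:,1].max().round(1),'z',np.median(p[:,2]).round(1))
for n,lo,hi,zl,zh in [('keeper',(20,120,60),(35,255,255),36,46),('blue',(100,120,40),(125,255,255),24,32)]:
    m=(cv2.inRange(hsv,lo,hi)>0)&(W[...,2]>zl)&(W[...,2]<zh)
    m[:,:215]=0
    p=W[m]; r=cv2.minAreaRect(p[:,:2].astype(np.float32)); print(n,m.sum(),np.round(r[0],1),np.round(r[1],1),round(r[2],1),'box',cv2.boxPoints(r).round(1).tolist())
# knob: dark high
m=(W[...,2]>100)&(W[...,2]<120); m[:,200:]=0; m[230:]=0; p=W[m]; print('knob',m.sum(),p.mean(0).round(1), p.min(0).round(1),p.max(0).round(1))
u,v=int(258*s),int(232*s); print('hub',W[v,u].round(1))
m=(W[...,2]>50)&(W[...,2]<95); m[:,200:]=0;m[230:]=0; p=W[m]; print('arm/hub',np.histogram(p[:,2],8))
# dial circle: outer edge, by z
for zl,zh in [(3,12),(12,22),(22,32),(32,50),(50,60),(60,70)]:
    q=(W[...,2]>zl)&(W[...,2]<zh); q[:,:110]=0;q[:,205:]=0;q[:95]=0;q[190:]=0
    if q.sum()>20:
        P=W[q][:,:2]; print(zl,q.sum(),[np.round(t,1) for t in cv2.minEnclosingCircle(P.astype(np.float32))])
g=cv2.inRange(hsv,(50,100,40),(80,255,255)); g[:95]=0; P=W[g>0]; print('greenmark',P.mean(0).round(1))
b=cv2.inRange(hsv,(100,120,40),(125,255,255)); b[:,200:]=0;b[190:]=0; P=W[b>0]; print('bluemark',P.mean(0).round(1))
E
```

```text
R [605.  -54.2] [44.  72.6] 89.0 x 568.7 641.4 y -76.7 -32.3 z 19.8
M [606.1  31.5] [43.3 73.7] 88.6 x 569.1 643.0 y 9.3 53.9 z 19.9
L [607.5 117.3] [42.2 73.4] 89.0 x 570.9 644.1 y 95.7 138.9 z 19.9
keeper 3739 [664.4  13. ] [269.7  41.1] 88.8 box [[641.2000122070312, -121.4000015258789], [682.2999877929688, -122.19999694824219], [687.7000122070312, 147.39999389648438], [646.5999755859375, 148.1999969482422]]
blue 4771 [604.9  31.2] [260.7  89.5] 89.1 box [[558.0999755859375, -98.4000015258789], [647.5999755859375, -99.80000305175781], [651.7000122070312, 160.8000030517578], [562.2000122070312, 162.3000030517578]]
knob 293 [ 607.8 -245.4  106.4] [ 596.5 -258.4  100. ] [ 620.5 -234.8  109.5]
hub [ 576.6 -186.5   64.3]
arm/hub (array([267, 822, 216,  30,  33,  36,  38,  42]), array([50.01185262, 55.63157598, 61.25129933, 66.87102269, 72.49074605,
       78.11046941, 83.73019277, 89.34991613, 94.96963948]))
12 21 [array([ 523. , -154.4]), np.float64(23.1)]
22 4620 [array([ 578.1, -193.7]), np.float64(71.7)]
32 971 [array([ 595.7, -195.1]), np.float64(51.7)]
50 268 [array([ 592. , -211.1]), np.float64(33.6)]
60 320 [array([ 591.5, -213.4]), np.float64(34.7)]
greenmark [nan nan nan]
bluemark [ 606.6 -246.8   28.1]
```

```bash
python3 -m pendant '[{"linear":[-10,60,0],"twist":0},{"linear":[-20,120,0],"twist":0},{"linear":[-30,180,0],"twist":0},{"linear":[-50,240,0],"twist":0},{"linear":[-70,300,0],"twist":0},{"linear":[-80,360,0],"twist":-5},{"linear":[-80,410,0],"twist":-10},{"linear":[-80,436,0],"twist":-10},{"linear":[-80,436,0],"twist":-10},{"linear":[-80,436,0],"twist":-10},{"linear":[-80,436,0],"twist":-10}]' 88
python3 - <<'E'
from h import *
o=bot.get_obs(); print(o['tool_pos'],o['tcp_rot'],o['grip_width'])
c=cap('wrist'); np.savez('w4.npz',**c)
for p in [(594,376,30),(428,361,30)]: print(proj(c,p))
W=world(c)
m=((W[...,2]>20)&(W[...,2]<36)&(W[...,1]>280)&(W[...,1]<450)&(W[...,0]>300)&(W[...,0]<680)).astype(np.uint8); m[232:]=0
k,l,st,ce=cv2.connectedComponentsWithStats(m)
for s in st[1:]:
    if s[4]>300:
        print(s); clips(c,(max(0,s[0]-6),max(0,s[1]-8),s[0]+s[2]+6,s[1]+s[3]+10))
E
```

```text
time: 3.88
tool_pos: [520.7, 375.4, 317.2]
tcp_rot: [3.141, -0.0, 1.39]
contact_force: [0.1, -0.4, 0.3]
grip_width: 60.0
[520.73514417 375.36290475 317.15300202] [ 3.14118730e+00 -1.40123761e-04  1.39019999e+00] 60.03814619768664
(np.float64(262.40057271727983), np.float64(202.93819171600745))
(np.float64(233.41149167144968), np.float64(101.07469213746869))
[ 189   25   61   94 1794]
rect [156.1  36.1] heel(rect) [427.9 360.8] axis deg 17.1 dot [366.2 342.2] 47 heel(z) [427.3 360.9] 655 ztop 29.8
  heel-dot 63.9 17.0
[ 252  136   22   79 1352]
rect [ 35.6 154.4] heel(rect) [594.3 376.3] axis deg -10.5 dot [530.6 388.5] 34 heel(z) [594.1 376.1] 494 ztop 29.7
  heel-dot 64.8 -11.1
```

```bash
python3 -m pendant '[{"linear":[40,0,-50],"twist":0},{"linear":[74,0,-100],"twist":0},{"linear":[74,0,-160],"twist":0},{"linear":[74,0,-220],"twist":0},{"linear":[74,0,-260],"twist":0},{"linear":[74,0,-285],"twist":0},{"linear":[74,0,-300],"twist":0},{"linear":[74,0,-305],"twist":0},{"linear":[74,0,-305],"twist":0},{"linear":[74,0,-305],"twist":0}]'
python3 -m pendant '[{"linear":[0,0,0],"twist":0},{"linear":[0,0,0],"twist":0},{"linear":[0,0,0],"twist":0},{"linear":[0,0,0],"twist":0},{"linear":[0,0,0],"twist":0}]' 255
```

```text
time: 5.18
tool_pos: [595.4, 376.5, 13.1]
tcp_rot: [3.14, -0.001, 1.391]
contact_force: [0.2, -0.8, 0.0]
grip_width: 60.3
time: 5.8
tool_pos: [594.8, 376.2, 12.0]
tcp_rot: [3.141, -0.0, 1.391]
contact_force: [-1.1, 0.5, 1.7]
grip_width: 35.8
```

```bash
python3 -m pendant '[{"linear":[0,0,30],"twist":0},{"linear":[0,0,80],"twist":0},{"linear":[0,-30,100],"twist":0},{"linear":[0,-80,100],"twist":3},{"linear":[0,-130,100],"twist":6},{"linear":[0,-180,100],"twist":9.4},{"linear":[0,-230,100],"twist":9.4},{"linear":[0,-259,90],"twist":9.4},{"linear":[0,-259,70],"twist":9.4},{"linear":[0,-259,55],"twist":9.4},{"linear":[0,-259,50],"twist":9.4},{"linear":[0,-259,50],"twist":9.4}]'
python3 - <<'E'
from h import *
o=bot.get_obs(); print(o['tool_pos'],o['tcp_rot'],o['contact_force'])
c=cap('wrist'); np.savez('w5.npz',**c); cv2.imwrite('pics/w5.png',c['frame'])
E
```

```text
time: 7.3
tool_pos: [594.6, 117.7, 61.5]
tcp_rot: [-3.141, -0.0, 1.556]
contact_force: [0.5, -0.5, -1.6]
grip_width: 36.2
[594.5744353  117.6665824   61.46578394] [-3.14103173e+00 -4.09403638e-05  1.55588206e+00] [ 0.45749522 -0.53658182 -1.58743229]
```

View pics/w5.png

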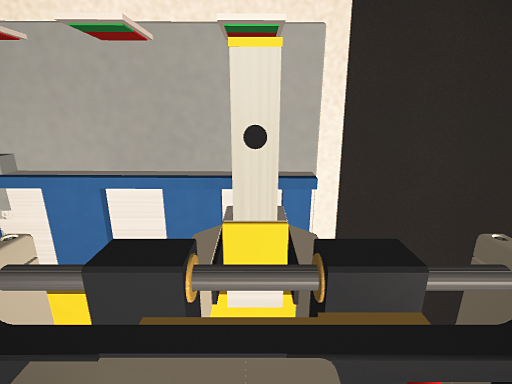

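The clip hangs over the left bay, its tongue in line with the left scale plate (250,30) and the dot at (255,137). Lower it and release.

```bash
python3 - <<'E'
from h import *
c=dict(np.load('w5.npz')); W=world(c); m=(c['frame'][110:160,240:275].max(2)<70); print(W[110:160,240:275][m].mean(0))
E
python3 -m pendant '[{"linear":[0,0,-8],"twist":0},{"linear":[0,0,-16],"twist":0},{"linear":[0,0,-22],"twist":0},{"linear":[0,0,-26],"twist":0},{"linear":[0,0,-28],"twist":0},{"linear":[0,0,-30],"twist":0},{"linear":[0,0,-30],"twist":0},{"linear":[0,0,-30],"twist":0}]'
```

```text
[nan nan nan]
time: 8.35
tool_pos: [594.9, 117.2, 31.9]
tcp_rot: [3.141, -0.0, 1.555]
contact_force: [-0.1, 0.2, -1.3]
grip_width: 35.3
```

```bash
python3 -m pendant '[{"linear":[0,0,0],"twist":0},{"linear":[0,0,0],"twist":0},{"linear":[0,0,0],"twist":0},{"linear":[0,0,20],"twist":0},{"linear":[0,0,60],"twist":0},{"linear":[-20,0,120],"twist":0},{"linear":[-50,20,180],"twist":0},{"linear":[-75,40,240],"twist":0},{"linear":[-75,60,285],"twist":0},{"linear":[-75,60,285],"twist":0},{"linear":[-75,60,285],"twist":0}]' 88
cat >> h.py <<'E'
def scan(c,zb,xr,yr,vmax=232):
    W=world(c)
    m=((W[...,2]>zb+20)&(W[...,2]<zb+36)&(W[...,1]>yr[0])&(W[...,1]<yr[1])&(W[...,0]>xr[0])&(W[...,0]<xr[1])).astype(np.uint8); m[vmax:]=0
    for s in cv2.connectedComponentsWithStats(m)[2][1:]:
        if s[4]>300: clips(c,(max(0,s[0]-6),max(0,s[1]-8),s[0]+s[2]+6,s[1]+s[3]+10),zb)
E
python3 - <<'E'
from h import *
c=cap('wrist'); np.savez('w6.npz',**c)
print('bay');scan(c,20,(450,632),(80,150)); print('mat');scan(c,0,(250,700),(250,480))
E
```

```text
time: 9.72
tool_pos: [519.4, 177.0, 316.0]
tcp_rot: [-3.141, 0.0, 1.555]
contact_force: [0.4, 0.3, 0.5]
grip_width: 60.3
bay
rect [ 36.1 153.9] heel(rect) [594.3 118. ] axis deg -1.1 dot [529.5 119.4] 38 heel(z) [594.3 118.1] 538 ztop 49.8
  heel-dot 64.8 -1.1
mat
rect [156.  37.] heel(rect) [428.3 360.5] axis deg 17.1 dot [367.3 340.3] 59 heel(z) [427.1 360. ] 683 ztop 29.9
  heel-dot 63.0 18.2
```

Yellow is seated (top at 49.8, heel 594.3,118.0, axis −1.1°). Now pick the white clip.

```bash
python3 -m pendant '[{"linear":[-25,50,0],"twist":5},{"linear":[-50,100,-30],"twist":10},{"linear":[-75,150,-70],"twist":15},{"linear":[-92,184,-120],"twist":18},{"linear":[-92,184,-180],"twist":18},{"linear":[-92,184,-230],"twist":18},{"linear":[-92,184,-265],"twist":18},{"linear":[-92,184,-285],"twist":18},{"linear":[-92,184,-298],"twist":18},{"linear":[-92,184,-305],"twist":18},{"linear":[-92,184,-305],"twist":18},{"linear":[-92,184,-305],"twist":18}]'
python3 -m pendant '[{"linear":[0,0,0],"twist":0},{"linear":[0,0,0],"twist":0},{"linear":[0,0,0],"twist":0},{"linear":[0,0,0],"twist":0},{"linear":[0,0,0],"twist":0}]' 255
```

```text
time: 11.28
tool_pos: [428.2, 361.4, 12.5]
tcp_rot: [3.14, -0.0, 1.869]
contact_force: [0.4, -0.3, -0.2]
grip_width: 60.1
time: 11.9
tool_pos: [427.8, 361.2, 12.0]
tcp_rot: [3.141, -0.0, 1.869]
contact_force: [-0.8, -0.7, 3.4]
grip_width: 36.0
```

```bash
python3 -m pendant '[{"linear":[0,0,30],"twist":0},{"linear":[0,0,80],"twist":0},{"linear":[15,-50,110],"twist":-5},{"linear":[35,-100,110],"twist":-10},{"linear":[55,-150,110],"twist":-15},{"linear":[75,-200,110],"twist":-18},{"linear":[95,-250,110],"twist":-18},{"linear":[115,-300,110],"twist":-18},{"linear":[140,-350,110],"twist":-18},{"linear":[164.3,-400,110],"twist":-18},{"linear":[164.3,-415,90],"twist":-18},{"linear":[164.3,-415,65],"twist":-18},{"linear":[164.3,-415,50],"twist":-18},{"linear":[164.3,-415,50],"twist":-18},{"linear":[164.3,-415,50],"twist":-18}]'
python3 -m pendant '[{"linear":[0,0,-8],"twist":0},{"linear":[0,0,-16],"twist":0},{"linear":[0,0,-22],"twist":0},{"linear":[0,0,-26],"twist":0},{"linear":[0,0,-28],"twist":0},{"linear":[0,0,-30],"twist":0},{"linear":[0,0,-30],"twist":0},{"linear":[0,0,-30],"twist":0}]'
```

```text
time: 13.78
tool_pos: [592.6, -53.6, 62.5]
tcp_rot: [3.14, 0.0, 1.556]
contact_force: [0.1, -0.7, -2.3]
grip_width: 35.8
time: 14.78
tool_pos: [592.2, -53.9, 32.0]
tcp_rot: [3.141, 0.0, 1.555]
contact_force: [-0.3, 0.0, -0.4]
grip_width: 35.8
```

```bash
python3 -m pendant '[{"linear":[0,0,0],"twist":0},{"linear":[0,0,0],"twist":0},{"linear":[0,0,0],"twist":0},{"linear":[0,0,20],"twist":0},{"linear":[0,0,60],"twist":0},{"linear":[0,-20,120],"twist":0},{"linear":[-20,-40,180],"twist":0},{"linear":[-40,-60,240],"twist":0},{"linear":[-40,-60,285],"twist":0},{"linear":[-40,-60,285],"twist":0},{"linear":[-40,-60,285],"twist":0}]' 88
python3 - <<'E'
from h import *
c=cap('wrist'); np.savez('w7.npz',**c)
print('R');scan(c,20,(450,625),(-90,-10));print('L');scan(c,20,(450,625),(80,150))
W=world(c); m=(W[...,2]>104)&(W[...,2]<116)&(W[...,1]<-200); m[235:]=0; P=W[m]; print('knobtop',m.sum(),[np.round(t,1) for t in cv2.minEnclosingCircle(P[:,:2].astype(np.float32))],P.mean(0).round(1))
v,u=np.nonzero(m); print(u.min(),u.max(),v.min(),v.max(),m.shape)
# dial ring: algebraic circle fit on edge of z 20..35 plate
q=((W[...,2]>20)&(W[...,2]<35)&(W[...,1]<-115)).astype(np.uint8);q[235:]=0
P=W[q>0]; 
e=cv2.morphologyEx(q,cv2.MORPH_GRADIENT,np.ones((3,3),np.uint8))&q; E=W[e>0][:,:2]; E=E[np.isfinite(E).all(1)]
ctr=np.array([578.,-193.7]); 
for it in range(8):
    r=np.hypot(*(E-ctr).T); E2=E[(r>64)&(r<78)]; A=np.c_[2*E2,np.ones(len(E2))]; s=np.linalg.lstsq(A,(E2**2).sum(1),rcond=None)[0]; ctr=s[:2]
print('dial',ctr.round(1),np.sqrt(s[2]+ctr@ctr).round(1),len(E2))
hsv=cv2.cvtColor(c['frame'],cv2.COLOR_BGR2HSV)
for n,lo,hi in [('g',(40,100,30),(85,255,255)),('b',(100,120,40),(125,255,255))]:
    k=(cv2.inRange(hsv,lo,hi)>0)&(W[...,1]<-120)&(W[...,2]>20)&(W[...,2]<40); k[235:]=0; p=np.nanmean(W[k],0); print(n,k.sum(),p.round(1),np.degrees(np.arctan2(p[1]-ctr[1],p[0]-ctr[0])).round(1))
E
```

```text
time: 16.15
tool_pos: [551.7, -113.7, 316.0]
tcp_rot: [-3.141, -0.0, 1.555]
contact_force: [-0.2, 1.3, 0.7]
grip_width: 60.1
R
rect [ 42.9 150.3] heel(rect) [590.7 -49.8] axis deg -1.3 dot [534.1 -53.5] 46 heel(z) [590.9 -53.2] 576 ztop 49.7
  heel-dot 56.8 0.2
L
rect [ 52.4 152.2] heel(rect) [592.9 125.1] axis deg -0.6 dot [534.5 117.1] 49 heel(z) [593.8 117.2] 573 ztop 49.8
  heel-dot 59.3 0.0
knobtop 231 [array([ 608.5, -247.2]), np.float64(12.3)] [ 607.9 -246.7  107.1]
150 167 204 220 (384, 512)
dial [ 578.2 -191.8] 71.0 442
g 183 [ 514.8 -183.    26.7] 172.1
b 52 [ 600.9 -251.1   26.6] -69.1
```

```bash
python3 - <<'E'
from h import *
c=dict(np.load('w7.npz')); W=world(c); ctr=np.array([578.2,-191.8]); hsv=cv2.cvtColor(c['frame'],cv2.COLOR_BGR2HSV)
for n,lo,hi in [('g',(40,100,30),(85,255,255)),('b',(100,120,40),(125,255,255))]:
    k=(cv2.inRange(hsv,lo,hi)>0)&(W[...,1]<-120)&(W[...,2]>20)&(W[...,2]<40); k[235:]=0; p=W[k]-[*ctr,0]
    a=np.degrees(np.arctan2(p[:,1],p[:,0]))%360; r=np.hypot(p[:,0],p[:,1]); print(n,np.percentile(a,[0,5,50,95,100]).round(1),np.percentile(r,[0,50,100]).round(1))
# hub-top cylinder: z 50-66 points
m=(W[...,2]>60)&(W[...,2]<68)&(W[...,1]<-150)&(W[...,1]>-230); m[235:]=0; P=W[m]; print(P.mean(0),P.min(0),P.max(0))
cv2.imwrite('pics/w7.png',cv2.resize(c['frame'][110:235,130:250],(768,800*0+600),interpolation=cv2.INTER_CUBIC))
E
```

```text
g [156.4 158.  170.7 184.3 221.8] [ 54.4  62.2 219.6]
b [284.6 285.  289.1 311.1 311.8] [57.  64.4 70. ]
[ 581.38279378 -199.84261374   62.68194572] [ 567.31011644 -229.24504706   60.00648394] [ 606.27200184 -182.81552633   65.81331074]
```

View pics/w7.png

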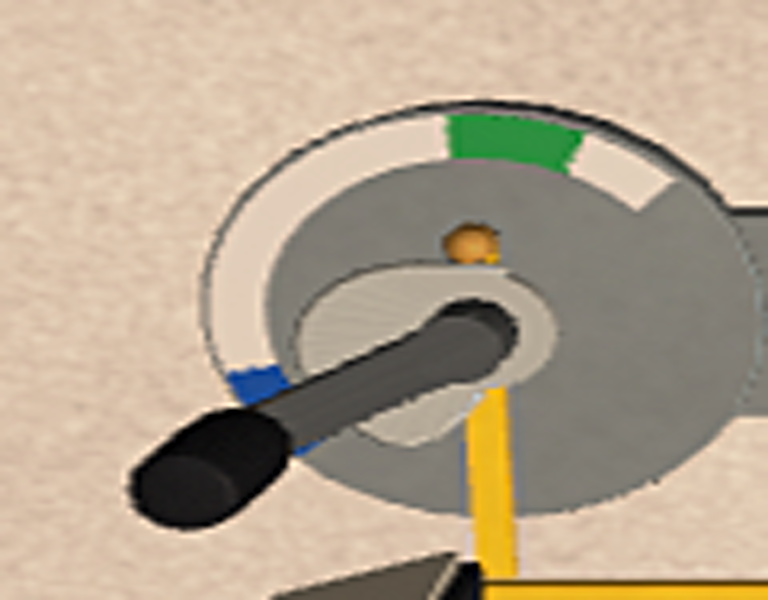

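```bash
python3 - <<'E'
from h import *
c=dict(np.load('w7.npz')); W=world(c); ctr=np.array([578.2,-192.2])
for n,x,y in [('g1',450,140),('g2',572,152),('white end',655,195),('b1',250,372),('b2',300,450),('pin',475,240),('hub',478,325),('rodtop',490,400)]:
    u,v=130+x/6.4,110+y*125/600; p=W[round(v),round(u)]; d=p[:2]-ctr; print(n,p.round(1),np.hypot(*d).round(1),np.degrees(np.arctan2(d[1],d[0])).round(1)%360)
E
```

```text
g1 [ 517.7 -197.2   26.7] 60.7 184.7
g2 [ 522.9 -167.9   25.8] 60.4 156.3
white end [ 537.3 -148.1   25.6] 60.1 132.8
b1 [ 596.  -253.5   27. ] 63.9 286.2
b2 [ 624.5 -243.6   25.1] 69.2 312.0
pin [ 547.9 -190.2   43.2] 30.3 176.1
hub [ 571.2 -186.6   64.4] 8.9 141.5
rodtop [ 604.3 -191.1   31.2] 26.2 2.4
```

Marks: green spans ≈156–185° and blue ≈286–312° about the axis (578.2,−192.2), with the knob at 298.5°. I'll lead the knob to ≈168°.

```bash
python3 -m pendant '[{"linear":[20,-50,0],"twist":0},{"linear":[40,-100,-20],"twist":0},{"linear":[56,-133,-70],"twist":0},{"linear":[56,-133,-120],"twist":0},{"linear":[56,-133,-170],"twist":0},{"linear":[56,-133,-210],"twist":0},{"linear":[56,-133,-235],"twist":0},{"linear":[56,-133,-247],"twist":0},{"linear":[56,-133,-247],"twist":0},{"linear":[56,-133,-247],"twist":0}]'
python3 -m pendant '[{"linear":[0,0,0],"twist":0},{"linear":[0,0,0],"twist":0},{"linear":[0,0,0],"twist":0},{"linear":[0,0,0],"twist":0},{"linear":[0,0,0],"twist":0},{"linear":[0,0,0],"twist":0}]' 255
```

```text
time: 17.45
tool_pos: [608.6, -247.1, 70.8]
tcp_rot: [3.14, 0.001, 1.555]
contact_force: [-0.2, 0.6, 0.4]
grip_width: 60.2
time: 18.2
tool_pos: [608.3, -247.5, 70.0]
tcp_rot: [3.141, 0.001, 1.555]
contact_force: [0.6, -3.7, 0.3]
grip_width: 25.7
```

```bash
python3 -m pendant '[{"linear":[-8.4,-3.8,0],"twist":0},{"linear":[-18.8,-6.6,0],"twist":0},{"linear":[-29.6,-7.5,0],"twist":0},{"linear":[-40.4,-6.6,0],"twist":0},{"linear":[-50.8,-3.8,0],"twist":0},{"linear":[-60.6,0.8,0],"twist":0},{"linear":[-60.6,0.8,0],"twist":0}]'
python3 -m pendant '[{"linear":[-8.9,6.2,0],"twist":0},{"linear":[-16.5,13.8,0],"twist":0},{"linear":[-22.7,22.7,0],"twist":0},{"linear":[-27.3,32.5,0],"twist":0},{"linear":[-30.1,42.9,0],"twist":0},{"linear":[-31,53.7,0],"twist":0},{"linear":[-30.1,64.5,0],"twist":0},{"linear":[-29.6,66.6,0],"twist":0},{"linear":[-29.6,66.6,0],"twist":0},{"linear":[-29.6,66.6,0],"twist":0}]'
```

```text
time: 19.08
tool_pos: [545.8, -248.1, 70.1]
tcp_rot: [-3.14, 0.003, 1.555]
contact_force: [-5.9, -10.4, 1.8]
grip_width: 25.4
time: 20.32
tool_pos: [516.4, -178.5, 69.8]
tcp_rot: [-3.139, -0.002, 1.555]
contact_force: [-5.1, 1.7, 7.5]
grip_width: 25.8
```

```bash
python3 -m pendant '[{"linear":[0,0,0],"twist":0},{"linear":[0,0,0],"twist":0},{"linear":[0,0,0],"twist":0},{"linear":[0,0,30],"twist":0},{"linear":[0,0,80],"twist":0},{"linear":[0,40,140],"twist":0},{"linear":[10,90,190],"twist":0},{"linear":[22,140,247],"twist":0},{"linear":[22,170,247],"twist":0},{"linear":[22,170,247],"twist":0},{"linear":[22,170,247],"twist":0}]' 88
python3 - <<'E'
from h import *
c=cap('wrist'); np.savez('w8.npz',**c); cv2.imwrite('pics/w8.png',cv2.resize(c['frame'][:250],(800,390),interpolation=cv2.INTER_CUBIC))
print('R');scan(c,20,(450,625),(-90,-10));print('L');scan(c,20,(450,625),(80,150))
W=world(c); m=(W[...,2]>104)&(W[...,2]<116)&(W[...,1]<-120); m[225:]=0; P=W[m]; p=P.mean(0); print('knobtop',p.round(1),np.degrees(np.arctan2(p[1]+192.2,p[0]-578.2)).round(1)%360)
hsv=cv2.cvtColor(c['frame'],cv2.COLOR_BGR2HSV); m=(cv2.inRange(hsv,(20,120,60),(35,255,255))>0)&(W[...,2]>37)&(W[...,2]<46)&(W[...,1]>-40)&(W[...,1]<70); m[225:]=0; print('keeper front x',np.percentile(W[m][:,0],[1,3]))
E
```

```text
time: 21.7
tool_pos: [539.6, -9.6, 316.1]
tcp_rot: [-3.141, 0.0, 1.556]
contact_force: [-0.7, 0.4, -0.1]
grip_width: 60.1
R
rect [ 56.  150.6] heel(rect) [589.6 -54.7] axis deg -0.7 dot [527.1 -51.5] 39 heel(z) [591.3 -52.8] 540 ztop 49.8
  heel-dot 64.2 -1.2
L
rect [ 57.  148.8] heel(rect) [591.3 120. ] axis deg -0.1 dot [530. 119.] 40 heel(z) [593.8 117.5] 550 ztop 49.8
  heel-dot 63.8 -1.3
knobtop [ 517.8 -176.5  107. ] 165.5
keeper front x [619.86597525 620.40535533]
```

View pics/w8.png

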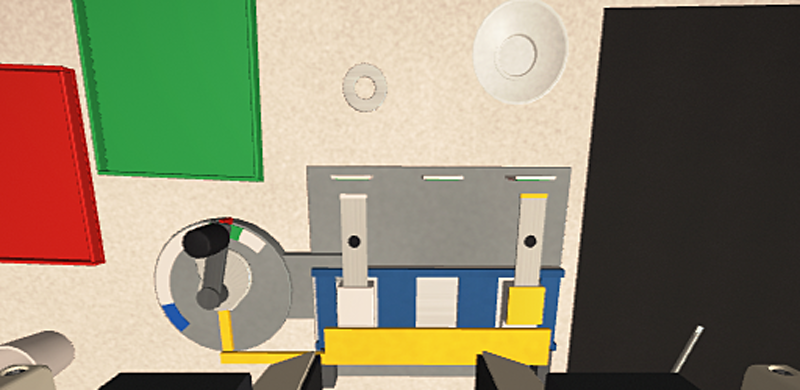

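Keeper has advanced 24 mm over the ledges, the knob (205,240) rests on the green mark at 165.5°, and both clips are seated with dots at (354,241) and (530,241). Press white first with shut fingers, starting with a tare above it.

```bash
python3 -m pendant '[{"linear":[-13,-42,-40],"twist":0},{"linear":[-13,-42,-90],"twist":0},{"linear":[-13,-42,-140],"twist":0},{"linear":[-13,-42,-190],"twist":0},{"linear":[-13,-42,-230],"twist":0},{"linear":[-13,-42,-250],"twist":0},{"linear":[-13,-42,-262],"twist":0},{"linear":[-13,-42,-262],"twist":0},{"linear":[-13,-42,-262],"twist":0},{"linear":[-13,-42,-262],"twist":0}]' 255
cat >> h.py <<'E'
def force(n=8,save=None):
    F=[];Z=[]
    for i in range(n):
        c=cap('wrist'); o=bot.get_obs(); F.append(o['contact_force']); Z.append(o['tool_pos'])
    F=np.array(F);print('F',F.mean(0).round(2),'sd',F[:,2].std().round(2),'max',F[:,2].max().round(2),'tcp',np.mean(Z,0).round(2),'grip',round(o['grip_width'],1),'t',o['time'])
    if save: np.savez(save,**c)
    return c
def tipz(c,xr,yr):
    W=world(c); m=(W[...,0]>xr[0])&(W[...,0]<xr[1])&(abs(W[...,1]-yr)<9)&(W[...,2]>8)&(W[...,2]<55)&(c['frame'].max(2)>70); p=W[m]
    if len(p)>30:
        A=np.c_[p[:,0]-np.mean(xr),np.ones(len(p))]; s=np.linalg.lstsq(A,p[:,2],rcond=None)[0]; print('tongue z',xr,len(p),s[1].round(2),'slope',s[0].round(4))
    else: print('few',len(p))
E
python3 - <<'E'
from h import *
c=force(8,'p0.npz'); tipz(c,(483,500),-51); tipz(c,(500,512),-51); cv2.imwrite('pics/p0.png',c['frame'])
E
```

```text
time: 23.0
tool_pos: [527.4, -51.7, 55.7]
tcp_rot: [3.14, 0.0, 1.555]
contact_force: [-0.2, -1.1, 0.4]
grip_width: 0.2
F [-0.27 -0.23  0.42] sd 0.43 max 1.03 tcp [527.04 -51.44  55.16] grip 0.4 t 23.4
tongue z (483, 500) 792 45.64 slope -0.0066
tongue z (500, 512) 524 45.59 slope 0.0092
```

View pics/p0.png

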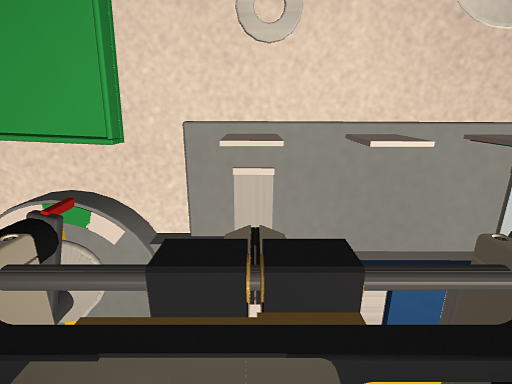

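The view shows the shut fingers over the white tongue (tip at (253,172)), and the crank's red pointer inside the green mark. Press in small steps.

```bash
python3 -m pendant '[{"linear":[0,0,-4],"twist":0},{"linear":[0,0,-7],"twist":0},{"linear":[0,0,-9],"twist":0},{"linear":[0,0,-10],"twist":0},{"linear":[0,0,-11],"twist":0},{"linear":[0,0,-11],"twist":0},{"linear":[0,0,-11],"twist":0},{"linear":[0,0,-11],"twist":0}]'
python3 - <<'E'
from h import *
c=force(6); tipz(c,(483,500),-51)
E
```

```text
time: 24.4
tool_pos: [526.7, -51.4, 43.8]
tcp_rot: [-3.141, -0.0, 1.555]
contact_force: [-3.1, -0.3, 4.2]
grip_width: 0.5
F [-3.86  0.48  4.48] sd 0.25 max 4.81 tcp [526.71 -51.42  43.76] grip 0.5 t 24.7
tongue z (483, 500) 875 40.76 slope 0.0536
```

```bash
python3 -m pendant '[{"linear":[0,0,-0.6],"twist":0},{"linear":[0,0,-1.1],"twist":0},{"linear":[0,0,-1.1],"twist":0},{"linear":[0,0,-1.1],"twist":0}]'
python3 - <<'E'
from h import *
c=force(10); tipz(c,(483,500),-51)
E
```

```text
time: 25.2
tool_pos: [526.8, -51.4, 42.8]
tcp_rot: [3.141, -0.0, 1.555]
contact_force: [-5.0, 0.9, 5.9]
grip_width: 0.5
F [-4.06  0.26  6.88] sd 0.27 max 7.34 tcp [526.85 -51.44  42.85] grip 0.6 t 25.7
tongue z (483, 500) 873 39.09 slope 0.0755
```

```bash
python3 -m pendant '[{"linear":[0,0,-0.4],"twist":0},{"linear":[0,0,-0.4],"twist":0},{"linear":[0,0,-0.4],"twist":0},{"linear":[0,0,-0.4],"twist":0},{"linear":[0,0,-0.4],"twist":0},{"linear":[0,0,-0.4],"twist":0}]'
python3 - <<'E'
from h import *
c=force(6); tipz(c,(483,500),-51)
E
python3 -m pendant '[{"linear":[0,0,5],"twist":0},{"linear":[0,0,15],"twist":0},{"linear":[0,0,60],"twist":0},{"linear":[0,55,80],"twist":0},{"linear":[0,110,80],"twist":0},{"linear":[0,160,60],"twist":0},{"linear":[1,170.5,30],"twist":0},{"linear":[1,170.5,12.5],"twist":0},{"linear":[1,170.5,12.5],"twist":0},{"linear":[1,170.5,12.5],"twist":0},{"linear":[1,170.5,12.5],"twist":0}]'
python3 - <<'E'
from h import *
c=force(8); tipz(c,(485,502),119)
E
```

```text
time: 26.45
tool_pos: [527.0, -51.5, 42.6]
tcp_rot: [3.141, -0.0, 1.555]
contact_force: [-3.9, -0.1, 7.9]
grip_width: 0.3
F [-4.25  0.58  7.49] sd 0.13 max 7.62 tcp [526.98 -51.47  42.57] grip 0.8 t 26.75
tongue z (483, 500) 874 38.44 slope 0.0936
time: 28.12
tool_pos: [528.6, 118.8, 55.8]
tcp_rot: [3.14, -0.0, 1.555]
contact_force: [0.6, 0.5, -0.6]
grip_width: 0.4
F [-0.16 -0.23  0.06] sd 0.52 max 0.8 tcp [528.1  118.93  55.21] grip 0.6 t 28.525
tongue z (485, 502) 783 44.93 slope 0.006
```

White gives ≈4 mm at the mid-span, so it is sound. Now yellow.

```bash
python3 -m pendant '[{"linear":[0,0,-4],"twist":0},{"linear":[0,0,-7],"twist":0},{"linear":[0,0,-9],"twist":0},{"linear":[0,0,-10],"twist":0},{"linear":[0,0,-11],"twist":0},{"linear":[0,0,-12],"twist":0},{"linear":[0,0,-12],"twist":0},{"linear":[0,0,-12],"twist":0}]'
python3 - <<'E'
from h import *
c=force(6); tipz(c,(485,502),119)
E
```

```text
time: 29.52
tool_pos: [527.8, 119.1, 42.8]
tcp_rot: [3.142, -0.0, 1.555]
contact_force: [-0.9, -0.2, 1.6]
grip_width: 0.5
F [-0.64 -0.17  1.57] sd 0.46 max 2.36 tcp [527.81 119.06  42.79] grip 0.5 t 29.825
tongue z (485, 502) 864 38.55 slope 0.0807
```

```bash
python3 -m pendant '[{"linear":[0,0,-2],"twist":0},{"linear":[0,0,-3.5],"twist":0},{"linear":[0,0,-5],"twist":0},{"linear":[0,0,-5],"twist":0},{"linear":[0,0,-5],"twist":0}]'
python3 - <<'E'
from h import *
c=force(6); tipz(c,(485,502),119)
E
```

```text
time: 30.45
tool_pos: [528.3, 119.1, 38.0]
tcp_rot: [3.141, -0.0, 1.555]
contact_force: [-1.2, -0.1, 5.3]
grip_width: 0.7
F [-0.74  0.18  5.19] sd 0.57 max 6.02 tcp [528.24 119.06  38.02] grip 0.3 t 30.75
tongue z (485, 502) 792 28.82 slope 0.1921
```

```bash
python3 -m pendant '[{"linear":[0,0,-1.2],"twist":0},{"linear":[0,0,-2.4],"twist":0},{"linear":[0,0,-3.2],"twist":0},{"linear":[0,0,-3.2],"twist":0},{"linear":[0,0,-3.2],"twist":0},{"linear":[0,0,-3.2],"twist":0},{"linear":[0,0,-3.2],"twist":0}]'
python3 - <<'E'
from h import *
c=force(10); tipz(c,(485,502),119)
E
```

```text
time: 31.62
tool_pos: [528.7, 119.1, 35.2]
tcp_rot: [3.139, -0.0, 1.555]
contact_force: [-0.3, -1.0, 7.5]
grip_width: 0.3
F [-0.14 -0.11  7.4 ] sd 0.46 max 8.34 tcp [528.74 119.07  35.24] grip 0.2 t 32.125
tongue z (485, 502) 697 22.77 slope 0.2652
```

Yellow gives ≈10–12.8 mm at ≈7.5 N, so it is tired. Back to the crank.

```bash
python3 -m pendant '[{"linear":[0,0,10],"twist":0},{"linear":[0,0,40],"twist":0},{"linear":[0,-10,100],"twist":0},{"linear":[-2,-60,140],"twist":0},{"linear":[-4,-120,140],"twist":0},{"linear":[-6,-180,140],"twist":0},{"linear":[-8,-240,140],"twist":0},{"linear":[-10.5,-290,140],"twist":0},{"linear":[-10.5,-298,120],"twist":0},{"linear":[-10.5,-298,80],"twist":0},{"linear":[-10.5,-298,50],"twist":0},{"linear":[-10.5,-298,35.5],"twist":0},{"linear":[-10.5,-298,35.5],"twist":0},{"linear":[-10.5,-298,35.5],"twist":0}]' 88
python3 -m pendant '[{"linear":[0,0,0],"twist":0},{"linear":[0,0,0],"twist":0},{"linear":[0,0,0],"twist":0},{"linear":[0,0,0],"twist":0},{"linear":[0,0,0],"twist":0},{"linear":[0,0,0],"twist":0}]' 255
```

```text
time: 33.88
tool_pos: [518.1, -179.2, 71.2]
tcp_rot: [3.14, 0.001, 1.555]
contact_force: [0.4, -0.5, 0.0]
grip_width: 59.7
time: 34.62
tool_pos: [517.3, -178.9, 70.2]
tcp_rot: [3.142, -0.0, 1.555]
contact_force: [-0.7, 1.3, 2.4]
grip_width: 25.8
```

```bash
python3 -m pendant '[{"linear":[-1.4,-12.9,0],"twist":0},{"linear":[-0.5,-23.7,0],"twist":0},{"linear":[2.3,-34.1,0],"twist":0},{"linear":[6.9,-43.9,0],"twist":0},{"linear":[13.1,-52.8,0],"twist":0},{"linear":[20.7,-60.4,0],"twist":0},{"linear":[29.6,-66.6,0],"twist":0},{"linear":[39.4,-71.2,0],"twist":0},{"linear":[49.8,-74,0],"twist":0},{"linear":[60.6,-74.9,0],"twist":0},{"linear":[71.4,-74,0],"twist":0},{"linear":[81.8,-71.2,0],"twist":0},{"linear":[91.6,-66.6,0],"twist":0},{"linear":[93.5,-65.5,0],"twist":0},{"linear":[93.5,-65.5,0],"twist":0},{"linear":[93.5,-65.5,0],"twist":0}]'
python3 -m pendant '[{"linear":[0,0,0],"twist":0},{"linear":[0,0,0],"twist":0},{"linear":[0,0,0],"twist":0},{"linear":[0,0,30],"twist":0},{"linear":[0,0,80],"twist":0},{"linear":[-20,40,140],"twist":0},{"linear":[-50,80,200],"twist":0},{"linear":[-80,130,247],"twist":0},{"linear":[-80,180,247],"twist":0},{"linear":[-80,220,247],"twist":0},{"linear":[-80,220,247],"twist":0},{"linear":[-80,220,247],"twist":0}]' 88
python3 - <<'E'
from h import *
c=cap('wrist'); np.savez('w9.npz',**c); cv2.imwrite('pics/w9.png',cv2.resize(c['frame'][:250],(800,390),interpolation=cv2.INTER_CUBIC))
print('R');scan(c,20,(450,625),(-90,-10));print('L');scan(c,20,(450,625),(80,150))
W=world(c); m=(W[...,2]>104)&(W[...,2]<116)&(W[...,1]<-120); m[225:]=0; P=W[m]; p=P.mean(0); print('knobtop',p.round(1),np.degrees(np.arctan2(p[1]+192.2,p[0]-578.2)).round(1)%360)
hsv=cv2.cvtColor(c['frame'],cv2.COLOR_BGR2HSV); m=(cv2.inRange(hsv,(20,120,60),(35,255,255))>0)&(W[...,2]>37)&(W[...,2]<46)&(W[...,1]>-40)&(W[...,1]<70); m[225:]=0; print('keeper front x',np.percentile(W[m][:,0],[1,3]))
E
```

```text
time: 36.62
tool_pos: [612.0, -245.7, 70.3]
tcp_rot: [3.138, 0.002, 1.555]
contact_force: [4.3, -4.9, -1.2]
grip_width: 26.1
time: 38.12
tool_pos: [530.7, -24.6, 316.9]
tcp_rot: [-3.141, 0.0, 1.556]
contact_force: [-0.2, -0.9, -0.3]
grip_width: 60.4
R
rect [ 36.1 152.5] heel(rect) [590.9 -53. ] axis deg -0.9 dot [527.5 -51.3] 38 heel(z) [591.4 -52.7] 534 ztop 49.7
  heel-dot 63.9 -1.2
L
rect [ 44.7 152.6] heel(rect) [593.5 121.8] axis deg -1.2 dot [529.9 119.1] 38 heel(z) [593.9 117.7] 543 ztop 49.7
  heel-dot 64.0 -1.3
knobtop [ 603.2 -244.2  105.9] 295.7Traceback (most recent call last):
  File "<stdin>", line 5, in <module>
    return _quantile_unchecked(
        a, q, axis, out, overwrite_input, method, keepdims, weights)
    return _ureduce(a,
                    func=_quantile_ureduce_func,
    ...<5 lines>...
                    overwrite_input=overwrite_input,
                    method=method)
    r = func(a, **kwargs)
    result = _quantile(arr,
                       quantiles=q,
    ...<2 lines>...
                       out=out,
                       weights=wgt)
    slices_having_nans = np.isnan(arr[-1, ...])
                                  ~~~^^^^^^^^^
IndexError: index -1 is out of bounds for axis 0 with size 0
```

View pics/w9.png

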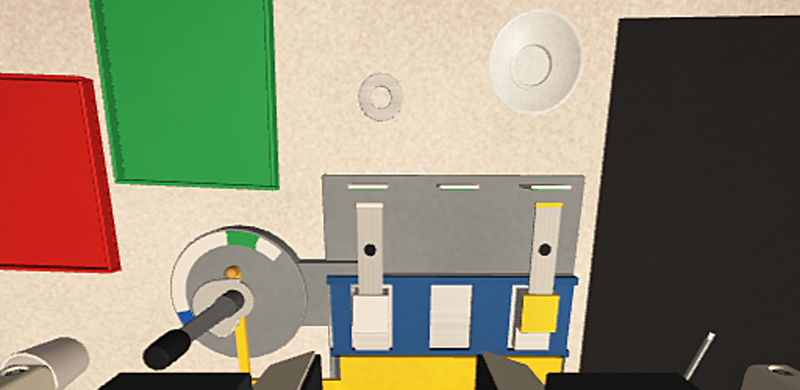

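Crank is back on the blue mark (knob at (165,350)), the keeper is clear and both clips are unchanged. Pick white, the sound one.

```bash
python3 -m pendant '[{"linear":[30,-15,-50],"twist":0},{"linear":[60.6,-28.6,-100],"twist":0},{"linear":[60.6,-28.6,-160],"twist":0},{"linear":[60.6,-28.6,-210],"twist":0},{"linear":[60.6,-28.6,-250],"twist":0},{"linear":[60.6,-28.6,-272],"twist":0},{"linear":[60.6,-28.6,-282],"twist":0},{"linear":[60.6,-28.6,-285],"twist":0},{"linear":[60.6,-28.6,-285],"twist":0},{"linear":[60.6,-28.6,-285],"twist":0}]'
python3 -m pendant '[{"linear":[0,0,0],"twist":0},{"linear":[0,0,0],"twist":0},{"linear":[0,0,0],"twist":0},{"linear":[0,0,0],"twist":0},{"linear":[0,0,0],"twist":0},{"linear":[0,0,15],"twist":0},{"linear":[0,0,40],"twist":0},{"linear":[0,0,90],"twist":0},{"linear":[0,0,90],"twist":0}]' 255
python3 - <<'E'
from h import *
for n,d in (('top',cap('top')),):
    W=world(d); h=cv2.cvtColor(d['frame'],cv2.COLOR_BGR2HSV)
    print([round(x,1) for x in proj(d,(592,-53,60))])
    for k,lo,hi in [('green',(50,100,40),(75,255,255)),('red',(0,150,60),(8,255,255))]:
        m=cv2.inRange(h,lo,hi); _,l,st,ce=cv2.connectedComponentsWithStats(m); i=1+st[1:,4].argmax()
        p=W[l==i]; p=p[np.isfinite(p).all(1)]; r=cv2.minAreaRect(p[:,:2].astype(np.float32)); print(k,np.round(r[0],1),np.round(r[1],1),round(r[2],2))
E
```

```text
time: 39.42
tool_pos: [592.0, -53.2, 33.1]
tcp_rot: [3.14, 0.0, 1.555]
contact_force: [-0.0, -0.1, 0.0]
grip_width: 60.2
time: 40.55
tool_pos: [593.9, -53.5, 126.7]
tcp_rot: [3.133, 0.002, 1.555]
contact_force: [1.0, -0.5, -2.6]
grip_width: 35.4
[np.float64(247.5), np.float64(155.4)]
green [ 371.6 -223.3] [157.6 186.6] 86.68
red [ 454.3 -404.9] [160.3 188.3] 87.26
```

```bash
python3 -m pendant '[{"linear":[-50,-10,20],"twist":0},{"linear":[-100,-40,20],"twist":-1},{"linear":[-140,-80,20],"twist":-2.4},{"linear":[-170,-125,20],"twist":-2.4},{"linear":[-188,-165,10],"twist":-2.4},{"linear":[-188,-172,-20],"twist":-2.4},{"linear":[-188,-172,-55],"twist":-2.4},{"linear":[-188,-172,-80],"twist":-2.4},{"linear":[-188,-172,-93],"twist":-2.4},{"linear":[-188,-172,-100],"twist":-2.4},{"linear":[-188,-172,-105.5],"twist":-2.4},{"linear":[-188,-172,-105.5],"twist":-2.4},{"linear":[-188,-172,-105.5],"twist":-2.4}]'
python3 -m pendant '[{"linear":[0,0,0],"twist":0},{"linear":[0,0,0],"twist":0},{"linear":[0,0,0],"twist":0},{"linear":[0,0,15],"twist":0},{"linear":[0,0,60],"twist":0},{"linear":[0,0,120],"twist":2.4},{"linear":[30,60,180],"twist":2.4},{"linear":[60,110,240],"twist":2.4},{"linear":[90,170,300],"twist":2.4},{"linear":[110,230,300],"twist":2.4},{"linear":[116,290,300],"twist":2.4},{"linear":[116,343,300],"twist":2.4},{"linear":[116,343,300],"twist":2.4},{"linear":[116,343,300],"twist":2.4}]' 88
python3 - <<'E'
from h import *
c=cap('wrist'); print('L');scan(c,20,(450,625),(80,150))
E
```

```text
time: 42.22
tool_pos: [403.7, -225.2, 17.0]
tcp_rot: [3.141, 0.0, 1.513]
contact_force: [0.2, -0.2, -3.1]
grip_width: 35.8
time: 43.98
tool_pos: [519.3, 121.0, 316.7]
tcp_rot: [3.141, -0.001, 1.56]
contact_force: [0.1, -0.5, -1.0]
grip_width: 60.5
L
rect [ 37.3 154.4] heel(rect) [595.6 120.9] axis deg -1.4 dot [530.9 121.7] 36 heel(z) [595.6 120. ] 524 ztop 49.7
  heel-dot 64.7 -1.5
```

```bash
python3 -m pendant '[{"linear":[30,0,-50],"twist":0},{"linear":[74.5,0,-100],"twist":0},{"linear":[74.5,0,-160],"twist":0},{"linear":[74.5,0,-210],"twist":0},{"linear":[74.5,0,-250],"twist":0},{"linear":[74.5,0,-272],"twist":0},{"linear":[74.5,0,-281],"twist":0},{"linear":[74.5,0,-284.5],"twist":0},{"linear":[74.5,0,-284.5],"twist":0},{"linear":[74.5,0,-284.5],"twist":0}]'
python3 -m pendant '[{"linear":[0,0,0],"twist":0},{"linear":[0,0,0],"twist":0},{"linear":[0,0,0],"twist":0},{"linear":[0,0,0],"twist":0},{"linear":[0,0,0],"twist":0},{"linear":[0,0,15],"twist":0},{"linear":[0,0,40],"twist":0},{"linear":[0,0,90],"twist":0},{"linear":[0,0,130],"twist":0},{"linear":[0,0,130],"twist":0}]' 255
```

```text
time: 45.28
tool_pos: [594.5, 117.9, 33.1]
tcp_rot: [3.14, -0.0, 1.555]
contact_force: [-0.4, -0.5, -0.5]
grip_width: 60.4
time: 46.52
tool_pos: [595.9, 118.0, 166.5]
tcp_rot: [3.134, -0.001, 1.555]
contact_force: [0.6, 0.5, -2.7]
grip_width: 35.5
```

```bash
python3 -m pendant '[{"linear":[-40,-40,0],"twist":0},{"linear":[-80,-80,0],"twist":0},{"linear":[-107.6,-130,0],"twist":0},{"linear":[-107.6,-190,0],"twist":0},{"linear":[-107.6,-250,0],"twist":0},{"linear":[-107.6,-310,0],"twist":0},{"linear":[-107.6,-370,0],"twist":-1.9},{"linear":[-107.6,-430,0],"twist":-1.9},{"linear":[-107.6,-480,0],"twist":-1.9},{"linear":[-107.6,-515,-20],"twist":-1.9},{"linear":[-107.6,-524.6,-60],"twist":-1.9},{"linear":[-107.6,-524.6,-100],"twist":-1.9},{"linear":[-107.6,-524.6,-125],"twist":-1.9},{"linear":[-107.6,-524.6,-138],"twist":-1.9},{"linear":[-107.6,-524.6,-145.5],"twist":-1.9},{"linear":[-107.6,-524.6,-145.5],"twist":-1.9},{"linear":[-107.6,-524.6,-145.5],"twist":-1.9}]'
python3 -m pendant '[{"linear":[0,0,0],"twist":0},{"linear":[0,0,0],"twist":0},{"linear":[0,0,0],"twist":0},{"linear":[0,0,15],"twist":0},{"linear":[0,0,60],"twist":0},{"linear":[0,0,120],"twist":0},{"linear":[0,40,180],"twist":0},{"linear":[0,80,240],"twist":0},{"linear":[0,100,300],"twist":0},{"linear":[0,100,300],"twist":0},{"linear":[0,100,300],"twist":0},{"linear":[0,100,300],"twist":0}]' 88
python3 - <<'E'
from h import *
c=cap('wrist'); cv2.imwrite('pics/w10.png',cv2.resize(c['frame'][:250],(800,390),interpolation=cv2.INTER_CUBIC))
print('red');scan(c,4,(300,580),(-470,-340),250);print('green');scan(c,4,(270,480),(-290,-160))
E
```

```text
time: 48.65
tool_pos: [486.7, -407.0, 17.3]
tcp_rot: [3.14, 0.001, 1.522]
contact_force: [0.4, 0.3, -1.2]
grip_width: 35.9
time: 50.15
tool_pos: [485.9, -306.7, 315.6]
tcp_rot: [-3.14, -0.001, 1.522]
contact_force: [-0.1, -0.4, -0.3]
grip_width: 60.4
red
rect [ 36.5 151.1] heel(rect) [ 486.7 -406. ] axis deg -2.9 dot [ 424.  -402.6] 42 heel(z) [ 488.7 -406. ] 557 ztop 33.6
  heel-dot 64.8 -3.0
green
rect [ 36.2 144.6] heel(rect) [ 399.1 -224.3] axis deg -3.2 dot [ 346.4 -222.2] 60 heel(z) [ 403.1 -224.7] 692 ztop 33.8
  heel-dot 56.8 -2.4
```

View pics/w10.png

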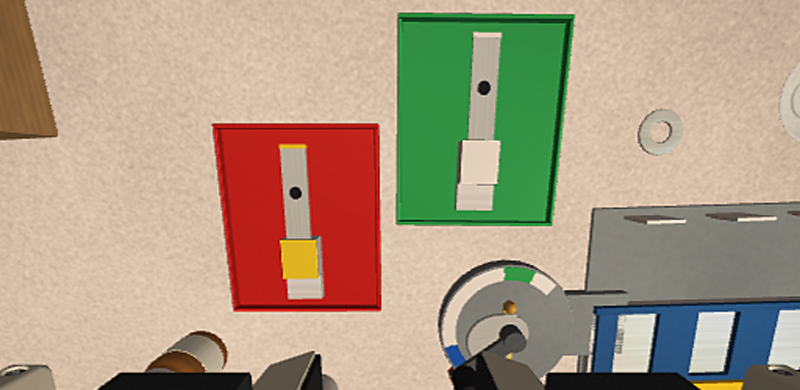

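Yellow lies flat in the red tray (heel at (300,258)), white lies flat in the green tray (heel at (480,162)), and the crank arm is over the blue mark. Hand in.

```bash
python3 -c "
from plant import bot
print(bot.close_job())"
```

```text
the job is handed in; nothing more can be done
None
```

I tested both clips that were present, sorted them into the trays and handed the job in after about 50 s of robot time. The red and blue clips were absent.

| Clip | Bay | Press at mid-span | Gave | Tray |
|---|---|---|---|---|
| White | right | about 7 N vertical, about 8.3 N in all | about 4 mm | green (sound) |
| Yellow | left | about 7.5 N | about 10–13 mm | red (tired) |

- **Crank:** I turned it into the green dwell, which moved the keeper 24 mm over the ledges, and let go before pressing. Afterwards I turned it back to the blue mark.
- **Final check:** The last picture showed both clips flat on their tray floors, with tops at about 33.7 mm and heels well inside the limits.
- **Bystanders:** The dish, washer and jar looked undisturbed in the pictures where they showed. I did not measure any of the bystanders again at the end.

**Checks that disagreed:**
- **Crank angle:** The dial marks suggest the crank started about 0.15–0.2 rad from zero, so I aimed at the marks themselves. The last knob reading, 295.7° against about 302° commanded, was cut off in the picture.
- **White clip force:** There was about 4 N of sideways force during the press, so I judged the load on both the vertical and the total force.
- **Yellow give:** It read 10.4 mm at the fingertip and about 12.8 mm at mid-span by camera, both well over the 7 mm limit.

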